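Find the rocking tin lid and press it home

ROBOT

A 6-joint arm with a two-finger parallel gripper is mounted at the origin on a cart in front of the work surface, level with it; the furniture and walls round the work are solid. World frame = base frame: x ahead of the robot, y to its left, z up, the work surface at z = 0. Lengths are in m, angles in degrees, forces in N, time in s.
With the tool pointing down it reaches from about 0.25 to 0.725 m from the base axis. Payload 9.7 kg.
Tool frame: the origin (TCP) lies at the very end of the fingers, on their centre line; the grasp point (between the pads) lies 19 mm behind it; y points along the fingers, x is the direction in which the jaws open and shut, and the axes are right-handed (so a half turn about y gives the same grasp; the last joint's range is limited). The gripper opens to 85 mm and grips with 20 to 120 N. Pads are 22 mm wide; open, the fingers measure 114 mm over their backs; the gripper's body (76 mm by 85 mm) begins 54 mm behind the grasp point. The pads swing forward as they close: fully open they stand 13 mm farther back than shut.
Start: joints at [70.187, 4.979, 10.078, 95.1, 0, 90], TCP at [0.186, 0.517, 0.231] pointing down, gripper open.
Joint ranges: [-179.16, 179.16], [-48.56, 103.87], [-65.8, 70.77], [-126.05, 130.52], [-82.76, 87.17], [-180, 180]. Speed limits (degrees/s): [127.2, 127.2, 147.25, 180, 180, 180].

INTERFACE

Orientations are given as [roll, pitch, yaw] about the fixed x, y, z axes, in that order (R = Rz(yaw) Ry(pitch) Rx(roll)).
In Python, from workcell import bot gives the robot as it stands.
- The arm moves only by the shell command python3 -m jog 'ROWS' [FORCE]. ROWS is JSON, a list of rows, each a list of 7 numbers: the closure, from 0 (fully open) to 1 (shut), then the shift along the world's x, y, z in units of 25 mm (1.0 is 25 mm), then the turn, a rotation vector about the world's x, y, z in units of 5 degrees (1.0 is 5 degrees). A call has 1 to 5 rows; each row is the pose to reach, as a shift and turn from the pose commanded when the call began; what a row does not reach only later rows make up. A row lasts 1/10 s, in which the tool goes at most 50 mm and 8.59 degrees, less where a joint would pass 70% of its speed; a pose out of reach is approached as far as the arm can. A call with a gripper value outside its range is refused whole. The fingers move at their own pace and stop on an object; FORCE is the grip in N (left out, the last holds). Time passes only in rows, so rows that repeat a pose let the fingers close. It gives the time, the measured TCP pose, the force and the opening at its end, in the units of the state.
- bot.get_obs(): the state, without advancing time (a new reading comes with each control period).
- bot.camera(name): name is "scene" or "side" or "wrist"; returns (picture, depth): 384x512x3 uint8, red, green, blue; 384x512 float32, m along the optical axis (not along the pixel's ray), 0 where there is no reading.
- bot.camera_model(name): a dict with "fx", "fy", "cx", "cy" (pixels), "rvec" (rotation vector, rad) and "tvec" (3), from world to camera coordinates, as OpenCV has them; the wrist camera has in their place "tool_from_camera" (4x4, takes a point from camera to tool coordinates, whose origin is the TCP and whose axes are the tool frame's). Camera axes: x right, y down, z forward; pixel columns grow to the right and rows downward; lengths in m; the calibration is good to about 2 mm. A picture is of the moment at which its call begins: read the wrist's pose just before it. camera_model takes no time and is no camera call.
- bot.job_done(): hands the job in, once; it reports no verdict.
Trained networks look in the newest picture that a camera, given by its name, has taken for a name from the list of things; names that differ only in an ending like _2 or _b are one class to them, and where a whole thing is asked for, a point or a joint stands for the part that bears it (a point fixed in the world has none). Each returns a list of dicts, best first, with "conf" (0 to 1); they miss things now and then, are a little off and sometimes report something else, mostly with a low value. They report only what shows in the picture. A call takes as long as a camera call. They do not tell look-alikes from the thing itself.
- bot.regions_of(camera, label): "pixels" (384x512 bool, what is visible of it) and "point" ([row, column] in pixels, amid what is visible of it).
The state is a dict: "time": time; "q": joint angles; "qd": joint speeds; "joint_efforts": joint torques, N m; "ee_pos": TCP position; "tcp_rot": TCP orientation; "wrist_force": force on the tool from outside, world axes, zero at the start; "torque": the same for the moment, N m; "opening": finger opening in m.
Only numpy, scipy, OpenCV 4.12 (cv2) and the standard library are available. Lean on these libraries where they do the work, as an engineer would, in place of code of your own. Each camera call takes 0.05 s, during which the arm holds its last target. There are 200 camera calls.

TASK

One of the four identical lids on the white storage tins in the tray is not seated. Press down near the edge of the lids, one after another, to find the one that rocks, then press that lid down on its middle until it is fully home and level. Only press with the fingertips: do not grasp or lift any lid, and leave the mug, salt shaker and timer where they stand.

Things in the scene. Friction and masses are not known exactly. Their poses are not given: they have to be found in the camera images.
- tray: long bamboo tray, 92 x 336 x 24 mm, fixed; origin at the centre of its underside, x axis away from the robot (turned clockwise by 0.1 to 0.4 rad), y to the left, z up. Stuck in it, in line with it, stand four white square tins in a row along y, 82 mm apart, with identical flat bamboo lids, 70 x 70 mm. Three lids are home and rigid; one is unseated but looks level and alike. Which one varies from run to run.
- spot_1 (a point): nominal centre of the top of the first (leftmost) tin's lid (seen from the robot), a mark fixed to the tray, 78.5 mm above the worktop; axes as the tray's. Lid tops are flat and really lie up to 5 mm above or below this point, as the tins stand unequally deep: height does not tell which is loose.
- spot_2 (a point): nominal centre of the top of the second tin's lid (seen from the robot), a mark fixed to the tray, 78.5 mm above the worktop; axes as the tray's. The loose lid tips like a seesaw about its middle: pressed 24 mm off its middle, towards any edge, it dips 1.5 to 3 mm under 2 to 4 N, and springs back level when let go.
- spot_3 (a point): nominal centre of the top of the third tin's lid (seen from the robot), a mark fixed to the tray, 78.5 mm above the worktop; axes as the tray's. A seated lid gives nothing wherever it is pressed.
- spot_4 (a point): nominal centre of the top of the fourth (rightmost) tin's lid (seen from the robot), a mark fixed to the tray, 78.5 mm above the worktop; axes as the tray's. The gap between neighbouring lids is 12 mm; the near and far edges are the freest to press.
- loose_lid (a joint): height of the unseated lid above its seat (m): 0.0045 to 0.006 at the start, 0 fully home; it does not tell which tin. Its seal grips with about 11 N of friction: 14 to 20 N pressed on its middle pushes it home, and it stays. A light press (2 to 8 N) only tips it. Pulled up it comes off (values up to 0.05).
- rock_x (a joint): tip of the unseated lid about the tray's x axis (rad), 0 level, up to 0.15 either way; positive when its left edge (+y of the tray) is up. Sprung back to level by 0.3 N m/rad; once the lid is home it can no longer tip.
- rock_y (a joint): the same about the tray's y axis; positive when its near edge (-x of the tray) is up.
- mug_grey: grey mug, 84 x 123 x 91 mm, loose, standing to the right of the tray; origin at the centre of its underside. Leave alone.
- salt_shaker: glass salt shaker with a metal top, 44 mm wide, 90 mm high, loose, standing behind the tray; origin at the centre of its underside. Leave alone.
- kitchen_timer: red and white wind-up kitchen timer, 65 mm wide, 48 mm high, loose, standing behind the tray; origin at the centre of its underside. Leave alone.
Mind the look-alikes: they are no part of the job. Leave any purple look-alike of the part that bears loose_lid alone.

How it is judged:
By the outcome, as a careful person would: the job done as asked, in the order asked, and still so for the second after the job is handed in, with the robot touching nothing.
It also fails if it takes over 46 s, if anything falls off the work surface, if the arm or the gripper's body presses on something with over 40 N, if the wrist force passes 120 N, or if a joint passes its speed limit or range.

## Working session

There is one attempt and no reset: what is moved stays moved. The work goes in short steps, Python scripts to look and compute and a shell command to move; the robot and the scene stay as the last step left them, time stands still between calls to the robot, and variables do not carry over. Pictures are saved under pics/ and viewed, about 8 in all and at most 12, crops included, and the job is handed in when it is done.

```bash
mkdir -p pics; cat > h.py <<'E'
import numpy as np, cv2
from workcell import bot
def world(name,d,m=None):
    m=m or bot.camera_model(name); v,u=np.indices(d.shape)
    P=np.stack([(u-m['cx'])/m['fx']*d,(v-m['cy'])/m['fy']*d,d],-1)
    R=cv2.Rodrigues(np.array(m['rvec'],float))[0]
    W=(P-np.array(m['tvec']).reshape(3))@R
    W[d==0]=np.nan
    return W
E
python3 - <<'E'
from h import *
ims=[]
for n in("scene","side"):
    p,d=bot.camera(n); np.savez(f'/tmp/{n}.npz',p=p,d=d); ims.append(p)
    for l in("tray","loose_lid"):
        for r in bot.regions_of(n,l)[:6]:
            W=world(n,d)[r['pixels']]; print(n,l,round(r['conf'],2),np.round(r['point']),r['pixels'].sum(),np.round(np.nanmedian(W,0),3))
cv2.imwrite('pics/a.png',cv2.resize(np.hstack(ims),(800,300))[...,::-1])
o=bot.get_obs();print(o)
E
```

```text
scene tray 0.84 [214. 243.] 501 [ 0.396 -0.349  0.02 ]
scene loose_lid 0.96 [198. 256.] 601 [ 0.391 -0.357  0.08 ]
scene loose_lid 0.87 [269. 328.] 890 [ 0.355 -0.641  0.07 ]
side tray 0.74 [203. 262.] 519 [ 0.493 -0.289  0.017]
side loose_lid 0.69 [198. 236.] 773 [ 0.397 -0.364  0.08 ]
side loose_lid 0.67 [272. 268.] 1463 [ 0.357 -0.648  0.072]
{'time': 0.3, 'q': array([ 7.01887718e+01,  4.99002167e+00,  1.00638402e+01,  9.51005114e+01,
       -1.10297877e-03,  9.00002182e+01]), 'qd': array([-0.06625006, -0.03390873,  0.08777969,  0.06330853,  0.09741367,
       -0.0687244 ]), 'joint_efforts': array([ 8.42652589e-04, -5.19563270e+01,  4.64319420e+01,  6.38945101e-03,
       -4.00135562e-06,  2.63841770e-06]), 'ee_pos': array([0.18638386, 0.51736674, 0.23104858]), 'tcp_rot': array([-9.00011031e+01,  2.66928829e-02,  7.01885536e+01]), 'wrist_force': array([-0.24829226, -0.05974772, -0.11684703]), 'torque': array([-0.00506372, -0.00797919, -0.02066656]), 'opening': 0.0852251156975643}
```

View pics/a.png

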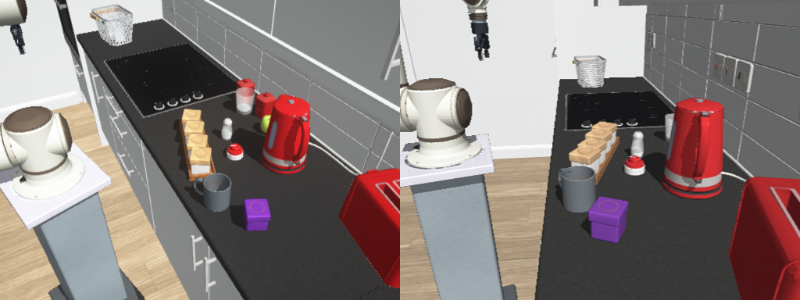

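The purple tin at (256,214 in the left panel) is the look-alike, so I'm leaving it alone. The four bamboo lids run from about (193,116) to (200,155). Next I'll fit the lids from depth.

```bash
python3 - <<'E'
from h import *
crops=[]
for n in("scene","side"):
    f=np.load(f'/tmp/{n}.npz');p,d=f['p'],f['d'];W=world(n,d)
    hsv=cv2.cvtColor(p,cv2.COLOR_RGB2HSV)
    m=(W[...,2]>.066)&(W[...,2]<.092)&(W[...,0]>.25)&(W[...,0]<.55)&(W[...,1]>-.46)&(W[...,1]<0)
    m&=(hsv[...,0]<25)&(hsv[...,1]>40)&(hsv[...,2]>120)
    pts=W[m][:,:2].astype(np.float32)
    r=cv2.minAreaRect(pts*1000);print(n,len(pts),r)
    b=cv2.boxPoints(r);L=max([b[1]-b[0],b[2]-b[1]],key=np.linalg.norm);L=L/np.linalg.norm(L);L*=np.sign(L[1])
    X=np.array([L[1],-L[0]]);print('th',np.degrees(np.arctan2(X[1],X[0])))
    c=np.array(r[0])/1000
    for k in range(4):
        t=c+L*(1.5-k)*.082
        s=m&(np.linalg.norm(W[...,:2]-t,axis=2)<.036); q=W[s]
        print(k+1,np.round(t,4),s.sum(),np.round(np.nanpercentile(q[:,2],[25,50,75]),4), np.round(np.median((q[:,:2]-t)@np.stack([X,L],1),0),4))
    v,u=np.where(m);y,x=v.min()-25,u.min()-30
    crops.append(cv2.resize(p[y:y+110,x:x+120],(400,366),interpolation=cv2.INTER_CUBIC))
    for l in("mug_grey","salt_shaker","kitchen_timer"):
        pass
cv2.imwrite('pics/b.png',np.hstack(crops)[...,::-1])
E
```

```text
scene 1618 ((444.68499755859375, -281.275634765625), (405.5934143066406, 81.69041442871094), 56.23567199707031)
th -33.764317
1 [ 0.513 -0.179] 230 [0.0768 0.0788 0.0802] [-0.0002  0.0076]
2 [ 0.4675 -0.2472] 291 [0.0749 0.0772 0.0792] [-0.0013  0.0071]
3 [ 0.4219 -0.3154] 280 [0.0755 0.0778 0.0808] [-0.001   0.0057]
4 [ 0.3763 -0.3835] 239 [0.0749 0.0797 0.0814] [0.0004 0.0128]
side 1522 ((467.10687255859375, -251.49600219726562), (321.04931640625, 81.4645767211914), 56.38701248168945)
th -33.61298
1 [ 0.5352 -0.1491] 140 [0.0803 0.081  0.0817] [-0.0049 -0.0095]
2 [ 0.4898 -0.2174] 267 [0.08   0.0815 0.0822] [ 0.0009 -0.0082]
3 [ 0.4444 -0.2856] 272 [0.0776 0.0784 0.079 ] [ 0.0047 -0.0028]
4 [ 0.399  -0.3539] 457 [0.0782 0.0829 0.0836] [ 0.0014 -0.0102]
```

View pics/b.png

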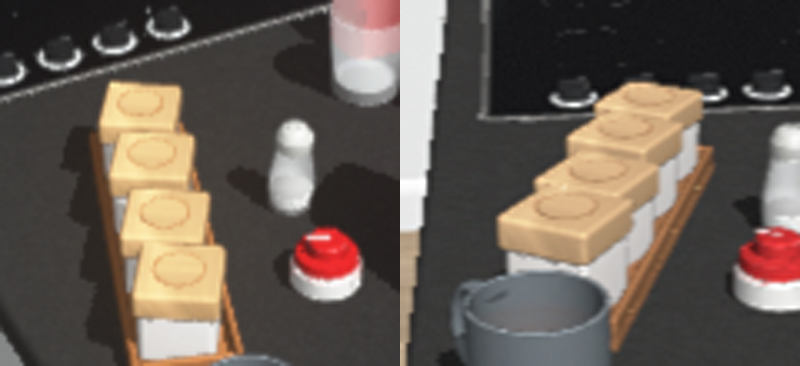

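The left crop shows four alike bamboo lids, with the salt shaker and timer behind them. In the right crop the mug stands in front of the nearest tin. I'll move over the row now for a wrist view.

```bash
python3 - <<'E'
from h import *
f=np.load('/tmp/scene.npz');W=world('scene',f['d']);p=f['p'].astype(int)
m=(p[...,0]>110)&(p[...,1]<50)&(W[...,2]>.08)&(W[...,1]<-.1)&(W[...,1]>-.5)
print('kettle',np.nanpercentile(W[m],[1,50,99],axis=0).round(3))
E
python3 -m jog '[[1,0.6,-1.8,0.2,0,0,-1.25],[1,1.2,-3.6,0.4,0,0,-2.5],[1,1.8,-5.4,0.6,0,0,-3.75],[1,2.4,-7.2,0.8,0,0,-5],[1,3,-9,1,0,0,-6.25]]'
python3 -m jog '[[1,0.6,-1.8,0.2,0,0,-1.25],[1,1.2,-3.6,0.4,0,0,-2.5],[1,1.8,-5.4,0.6,0,0,-3.75],[1,2.4,-7.2,0.8,0,0,-5],[1,3,-9,1,0,0,-6.25]]'
```

```text
kettle [[ 0.6   -0.5    0.081]
 [ 0.65  -0.476  0.233]
 [ 0.865 -0.117  0.237]]
time: 0.8
ee_pos: [0.2615, 0.2907, 0.2565]
tcp_rot: [-90.0, -0.0, 38.7]
wrist_force: [0.5, 0.2, 0.3]
opening: 0.0121
time: 1.3
ee_pos: [0.3364, 0.0656, 0.2818]
tcp_rot: [-90.0, -0.1, 7.4]
wrist_force: [1.6, 0.6, 0.5]
opening: 0.0
```

```bash
python3 -m jog '[[1,0.6,-1.75,0,0,0,-1.2],[1,1.2,-3.5,0,0,0,-2.4],[1,1.8,-5.2,0,0,0,-3.6],[1,2.4,-7,0,0,0,-4.8],[1,3,-8.7,0,0,0,-6]]'
python3 -m jog '[[1,0.6,-1.8,0,0,0,-1.1],[1,1.2,-3.5,0,0,0,-2.2],[1,1.2,-3.5,0,0,0,-2.2]]'
python3 - <<'E'
from h import *
o=bot.get_obs();p,d=bot.camera('wrist');m=bot.camera_model('wrist');T=np.array(m['tool_from_camera'])
np.savez('/tmp/w.npz',p=p,d=d,pos=o['ee_pos'],rot=o['tcp_rot'],T=T,k=[m['fx'],m['fy'],m['cx'],m['cy']]);print(o['ee_pos'],o['tcp_rot'],T.round(3))
s,_=bot.camera('side')
cv2.imwrite('pics/c.png',cv2.resize(np.hstack([p,s]),(800,300))[...,::-1])
E
```

```text
time: 1.8
ee_pos: [0.4115, -0.1523, 0.2814]
tcp_rot: [-90.0, -0.0, -22.6]
wrist_force: [0.9, 1.0, 0.3]
opening: -0.0001
time: 2.1
ee_pos: [0.4422, -0.2416, 0.2791]
tcp_rot: [-90.1, 0.1, -33.7]
wrist_force: [0.1, 0.6, -1.0]
opening: -0.0004
[ 0.44218861 -0.24157909  0.27910801] [-90.05308857   0.13621932 -33.70769874] [[ 1.    -0.001  0.    -0.   ]
 [-0.    -0.288  0.958 -0.143]
 [-0.001 -0.958 -0.288  0.074]
 [ 0.     0.     0.     1.   ]]
```

View pics/c.png

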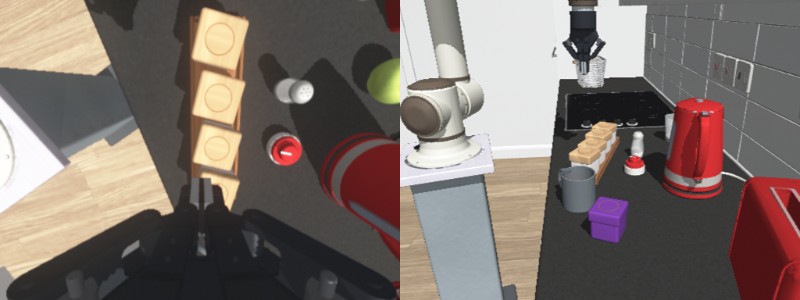

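The wrist view (left panel) shows four lids at (220,39), (218,98), (217,147) and (217,190), running down from spot_1 to spot_4. The salt shaker and timer are clear of them. I'll measure the lids from the wrist depth.

```bash
python3 - <<'E'
from h import *
from scipy.spatial.transform import Rotation as Ro
f=np.load('/tmp/w.npz');p,d,T,k=f['p'],f['d'],f['T'],f['k']
v,u=np.indices(d.shape)
P=np.stack([(u-k[2])/k[0]*d,(v-k[3])/k[1]*d,d],-1)@T[:3,:3].T+T[:3,3]
R=Ro.from_euler('xyz',f['rot'],degrees=True).as_matrix()
W=P@R.T+f['pos'];W[d==0]=np.nan
hsv=cv2.cvtColor(p,cv2.COLOR_RGB2HSV)
m=(W[...,2]>.068)&(W[...,2]<.095)&(hsv[...,0]<28)&(hsv[...,1]>40)&(hsv[...,2]>110)&(W[...,1]<-.08)&(W[...,1]>-.46)&(W[...,0]<.6)
m=cv2.morphologyEx(m.astype(np.uint8),cv2.MORPH_OPEN,np.ones((3,3)))
n,lab,st,_=cv2.connectedComponentsWithStats(m)
for i in range(1,n):
    if st[i,4]<200: continue
    q=W[lab==i]; z=np.median(q[:,2]); q=q[abs(q[:,2]-z)<.003]
    r=cv2.minAreaRect((q[:,:2]*1000).astype(np.float32))
    A=np.c_[q[:,:2]-q[:,:2].mean(0),np.ones(len(q))]; c=np.linalg.lstsq(A,q[:,2],rcond=None)[0]
    print(st[i],np.round(r[0],1),np.round(r[1],1),round(r[2],1),'z',round(z,4),'slope',c[:2].round(3))
for n_ in('tray','loose_lid'):
  for r in bot.regions_of('wrist',n_)[:5]:
    q=W[r['pixels']];q=q[~np.isnan(q[:,0])];x=cv2.minAreaRect((q[:,:2]*1000).astype(np.float32)); print(n_,round(r['conf'],2),r['point'],np.round(np.median(q,0),3),x)
# tray rim points
t=(W[...,2]>.015)&(W[...,2]<.028)&(hsv[...,0]<28)&(hsv[...,1]>60)&(W[...,1]>-.45)&(W[...,1]<-.05)
q=W[t][:,:2];c=q.mean(0);_,_,V=np.linalg.svd(q-c,full_matrices=False);print('tray',c,len(q),V[0],cv2.minAreaRect((q*1000).astype(np.float32)))
E
```

```text
[ 245   10   73   80 4169] [ 538.3 -143.4] [68.8 68.8] 41.4 z 0.0804 slope [0.002 0.002]
[ 246   89   68   70 3345] [ 492.7 -211. ] [68.8 69.1] 41.5 z 0.0811 slope [ 0.    -0.001]
[ 246  157   64   61 2711] [ 447.4 -278.7] [68.3 68.8] 42.0 z 0.0775 slope [-0.    -0.002]
[ 256  217   51   50 1049] [ 405.9 -342.6] [57.7 68.5] 42.3 z 0.0821 slope [-0.014 -0.012]
tray 0.89 [105.0, 253.8] [ 0.487 -0.195  0.022] ((485.3443603515625, -224.60427856445312), (296.2173767089844, 97.41910552978516), 56.15901565551758)
loose_lid 0.61 [230.6, 289.1] [ 0.421 -0.338  0.082] ((414.49688720703125, -332.12872314453125), (206.33705139160156, 70.97512817382812), 83.7696762084961)
tray [ 0.54772629 -0.24304073] 2172 [-0.93992819  0.34137223] ((584.73193359375, -309.0689392089844), (338.9176025390625, 371.8093566894531), 60.5419921875)
```

```bash
python3 -m jog '[[1,-0.3,-0.5,-1.9,0,0,0],[1,-0.62,-0.92,-3.8,0,0,0],[1,-0.62,-0.92,-5.7,0,0,0],[1,-0.62,-0.92,-7.4,0,0,0],[1,-0.62,-0.92,-7.76,0,0,0]]'
python3 -m jog '[[1,0,0,0,0,0,0],[1,0,0,-0.04,0,0,0]]'
```

```text
time: 2.8
ee_pos: [0.4237, -0.2581, 0.0834]
tcp_rot: [-90.0, 0.3, -33.2]
wrist_force: [-0.8, 0.9, -0.3]
opening: -0.0001
time: 3.0
ee_pos: [0.4271, -0.2607, 0.0891]
tcp_rot: [-90.0, -0.2, -33.3]
wrist_force: [0.8, 0.0, -0.2]
opening: -0.0002
```

```bash
python3 -m jog '[[1,0,-0.1,-0.05,0,0,0],[1,0,-0.1,-0.1,0,0,0],[1,0,-0.1,-0.15,0,0,0],[1,0,-0.1,-0.15,0,0,0]]'
python3 -m jog '[[1,0,0,-0.04,0,0,0],[1,0,0,-0.08,0,0,0],[1,0,0,-0.08,0,0,0]]'
python3 -m jog '[[1,0,0,-0.04,0,0,0],[1,0,0,-0.04,0,0,0]]'
```

```text
time: 3.4
ee_pos: [0.426, -0.2632, 0.0827]
tcp_rot: [-90.0, -0.0, -33.3]
wrist_force: [-0.5, -0.2, 0.3]
opening: 0.0001
time: 3.7
ee_pos: [0.4258, -0.263, 0.0803]
tcp_rot: [-90.0, 0.0, -33.3]
wrist_force: [-0.2, 0.4, 0.7]
opening: -0.0
time: 3.9
ee_pos: [0.4258, -0.263, 0.0794]
tcp_rot: [-90.0, 0.0, -33.3]
wrist_force: [-0.3, -0.4, 0.4]
opening: 0.0002
```

```bash
for i in 1; do python3 -m jog '[[1,0,0,-0.04,0,0,0],[1,0,0,-0.04,0,0,0]]' | grep -E 'ee|force'
python3 -m jog '[[1,0,0,-0.02,0,0,0],[1,0,0,-0.02,0,0,0]]'| grep -E 'ee|force'
python3 -m jog '[[1,0,0,-0.02,0,0,0],[1,0,0,-0.02,0,0,0]]'| grep -E 'ee|force'
python3 -m jog '[[1,0,0,-0.02,0,0,0],[1,0,0,-0.02,0,0,0]]'| grep -E 'ee|force';done
```

```text
ee_pos: [0.4259, -0.263, 0.0784]
wrist_force: [-0.3, 0.2, 0.8]
ee_pos: [0.4259, -0.2631, 0.078]
wrist_force: [0.8, -0.1, 0.8]
ee_pos: [0.4259, -0.263, 0.0775]
wrist_force: [0.5, -1.0, -1.0]
ee_pos: [0.426, -0.2631, 0.0772]
wrist_force: [-1.5, -0.5, 1.9]
```

```bash
python3 -m jog '[[1,0,0,-0.02,0,0,0],[1,0,0,-0.02,0,0,0]]' | grep -E 'ee|force'
python3 -m jog '[[1,0,0,-0.02,0,0,0],[1,0,0,-0.02,0,0,0]]'| grep -E 'ee|force'
```

```text
ee_pos: [0.426, -0.2631, 0.0772]
wrist_force: [-1.1, 1.5, 6.1]
ee_pos: [0.426, -0.2631, 0.0771]
wrist_force: [-4.1, 1.7, 9.5]
```

Lid 3 is rigid: 6 to 9 N with no give at z 0.0772. Lid 2 is next.

```bash
python3 -m jog '[[1,0,0,0.6,0,0,0],[1,0.9,1.35,0.6,0,0,0],[1,1.82,2.71,0.6,0,0,0],[1,1.82,2.71,0.45,0,0,0],[1,1.82,2.71,0.32,0,0,0]]'
python3 -m jog '[[1,0,0,0,0,0,0],[1,0,0,-0.02,0,0,0],[1,0,0,-0.04,0,0,0],[1,0,0,-0.04,0,0,0]]'| grep -E 'ee|force'
python3 -m jog '[[1,0,0,-0.02,0,0,0],[1,0,0,-0.04,0,0,0],[1,0,0,-0.04,0,0,0]]'| grep -E 'ee|force'
python3 -m jog '[[1,0,0,-0.02,0,0,0],[1,0,0,-0.02,0,0,0]]'| grep -E 'ee|force'
```

```text
time: 5.6
ee_pos: [0.4719, -0.1948, 0.0844]
tcp_rot: [-90.0, -0.0, -33.2]
wrist_force: [0.9, -0.5, 0.3]
opening: -0.0002
ee_pos: [0.4712, -0.1958, 0.0831]
wrist_force: [-0.8, -0.2, -0.1]
ee_pos: [0.4714, -0.1954, 0.082]
wrist_force: [0.1, -0.5, 0.5]
ee_pos: [0.4714, -0.1953, 0.0815]
wrist_force: [0.3, -0.3, -0.3]
```

```bash
python3 -m jog '[[1,0,0,-0.02,0,0,0],[1,0,0,-0.02,0,0,0]]' | grep -E 'ee|force'
python3 -m jog '[[1,0,0,-0.02,0,0,0],[1,0,0,-0.02,0,0,0]]'| grep -E 'ee|force'
python3 -m jog '[[1,0,0,-0.02,0,0,0],[1,0,0,-0.02,0,0,0]]'| grep -E 'ee|force'
```

```text
ee_pos: [0.4714, -0.1953, 0.0809]
wrist_force: [-0.3, 0.3, 0.5]
ee_pos: [0.4715, -0.1953, 0.0807]
wrist_force: [-0.2, 0.4, 1.7]
ee_pos: [0.4715, -0.1953, 0.0807]
wrist_force: [-2.4, 1.7, 6.2]
```

Lid 2 is rigid as well. Now lid 1.

```bash
python3 -m jog '[[1,0,0,0.5,0,0,0],[1,0.9,1.35,0.5,0,0,0],[1,1.82,2.71,0.5,0,0,0],[1,1.82,2.71,0.3,0,0,0],[1,1.82,2.71,0.16,0,0,0]]'
python3 -m jog '[[1,0,0,0,0,0,0],[1,0,0,-0.02,0,0,0],[1,0,0,-0.04,0,0,0],[1,0,0,-0.04,0,0,0]]'| grep -E 'ee|force'
python3 -m jog '[[1,0,0,-0.02,0,0,0],[1,0,0,-0.04,0,0,0],[1,0,0,-0.04,0,0,0]]'| grep -E 'ee|force'
python3 -m jog '[[1,0,0,-0.02,0,0,0],[1,0,0,-0.02,0,0,0]]'| grep -E 'ee|force'
```

```text
time: 7.6
ee_pos: [0.5172, -0.127, 0.0841]
tcp_rot: [-90.0, 0.0, -33.2]
wrist_force: [-0.2, -1.0, -0.5]
opening: 0.0001
ee_pos: [0.5167, -0.1281, 0.0832]
wrist_force: [0.5, 0.3, -0.9]
ee_pos: [0.5169, -0.1276, 0.082]
wrist_force: [1.5, -1.3, -0.0]
ee_pos: [0.5169, -0.1275, 0.0815]
wrist_force: [1.1, 0.2, -0.2]
```

```bash
python3 -m jog '[[1,0,0,-0.02,0,0,0],[1,0,0,-0.02,0,0,0]]' | grep -E 'ee|force'
python3 -m jog '[[1,0,0,-0.02,0,0,0],[1,0,0,-0.02,0,0,0]]'| grep -E 'ee|force'
python3 -m jog '[[1,0,0,-0.02,0,0,0],[1,0,0,-0.02,0,0,0]]'| grep -E 'ee|force'
python3 -m jog '[[1,0,0,-0.02,0,0,0],[1,0,0,-0.02,0,0,0]]'| grep -E 'ee|force'
```

```text
ee_pos: [0.5169, -0.1275, 0.081]
wrist_force: [0.7, -0.2, 0.4]
ee_pos: [0.5169, -0.1275, 0.0804]
wrist_force: [-0.0, -0.3, -0.4]
ee_pos: [0.5169, -0.1275, 0.08]
wrist_force: [0.0, -0.5, 0.2]
ee_pos: [0.5169, -0.1276, 0.0799]
wrist_force: [-1.9, 0.0, 4.6]
```

```bash
python3 -m jog '[[1,0,0,-0.02,0,0,0],[1,0,0,-0.02,0,0,0]]' | grep -E 'ee|force'
python3 -m jog '[[1,0,0,0.5,0,0,0],[1,-1.8,-2.7,0.8,0,0,0],[1,-3.5,-5.2,0.8,0,0,0],[1,-5.45,-8.13,0.8,0,0,0],[1,-5.45,-8.13,0.5,0,0,0]]' | grep -E 'ee|force'
python3 -m jog '[[1,0,0,0,0,0,0],[1,0,0,-0.1,0,0,0],[1,0,0,-0.2,0,0,0],[1,0,0,-0.2,0,0,0]]'
```

```text
ee_pos: [0.517, -0.1276, 0.0799]
wrist_force: [-3.7, 1.3, 8.2]
ee_pos: [0.405, -0.2949, 0.0959]
wrist_force: [1.4, -0.7, 0.3]
time: 10.4
ee_pos: [0.4063, -0.2924, 0.0893]
tcp_rot: [-90.0, 0.0, -33.2]
wrist_force: [0.4, -0.5, -0.8]
opening: 0.0001
```

Lid 1 is rigid too. Travel to lid 4 was cut short by the row limit, so I'll finish it now.

```bash
python3 -m jog '[[1,-0.5,-0.75,0,0,0,0],[1,-1.03,-1.54,0,0,0,0],[1,-1.03,-1.54,-0.1,0,0,0],[1,-1.03,-1.54,-0.16,0,0,0],[1,-1.03,-1.54,-0.16,0,0,0]]'| grep -E 'ee|force'
python3 -m jog '[[1,0,0,-0.04,0,0,0],[1,0,0,-0.06,0,0,0],[1,0,0,-0.06,0,0,0]]'| grep -E 'ee|force'
python3 -m jog '[[1,0,0,-0.02,0,0,0],[1,0,0,-0.02,0,0,0]]'| grep -E 'ee|force'
python3 -m jog '[[1,0,0,-0.02,0,0,0],[1,0,0,-0.02,0,0,0]]'| grep -E 'ee|force'
```

```text
ee_pos: [0.3805, -0.3309, 0.0853]
wrist_force: [0.3, 0.5, 0.1]
ee_pos: [0.3802, -0.3316, 0.0841]
wrist_force: [0.8, -0.5, -0.9]
ee_pos: [0.38, -0.3318, 0.0836]
wrist_force: [0.7, 0.1, 0.2]
ee_pos: [0.3799, -0.3319, 0.083]
wrist_force: [-0.0, 0.6, -0.3]
```

```bash
python3 -m jog '[[1,0,0,-0.02,0,0,0],[1,0,0,-0.02,0,0,0]]' | grep -E 'ee|force'
python3 -m jog '[[1,0,0,-0.02,0,0,0],[1,0,0,-0.02,0,0,0]]'| grep -E 'ee|force'
python3 -m jog '[[1,0,0,-0.02,0,0,0],[1,0,0,-0.02,0,0,0]]'| grep -E 'ee|force'
python3 -m jog '[[1,0,0,-0.02,0,0,0],[1,0,0,-0.02,0,0,0]]'| grep -E 'ee|force'
```

```text
ee_pos: [0.3799, -0.3319, 0.0825]
wrist_force: [0.1, -0.3, -0.1]
ee_pos: [0.3799, -0.3319, 0.082]
wrist_force: [-0.3, -0.4, -0.1]
ee_pos: [0.3799, -0.3318, 0.0816]
wrist_force: [-0.2, -0.7, 0.0]
ee_pos: [0.3799, -0.3319, 0.0811]
wrist_force: [-0.6, 0.4, 0.5]
```

```bash
python3 -m jog '[[1,0,0,-0.02,0,0,0],[1,0,0,-0.02,0,0,0]]' | grep -E 'ee|force'
python3 -m jog '[[1,0,0,-0.02,0,0,0],[1,0,0,-0.02,0,0,0]]'| grep -E 'ee|force'
python3 -m jog '[[1,0,0,-0.02,0,0,0],[1,0,0,-0.02,0,0,0]]'| grep -E 'ee|force'
python3 -m jog '[[1,0,0,-0.02,0,0,0],[1,0,0,-0.02,0,0,0]]'| grep -E 'ee|force'
```

```text
ee_pos: [0.3799, -0.3318, 0.0806]
wrist_force: [-1.4, 1.6, 2.8]
ee_pos: [0.3799, -0.3318, 0.0801]
wrist_force: [-2.2, 1.8, 2.6]
ee_pos: [0.3799, -0.3318, 0.0796]
wrist_force: [-2.8, 2.0, 3.5]
ee_pos: [0.3799, -0.3318, 0.0791]
wrist_force: [-3.3, 2.4, 3.6]
```

Lid 4 rocks: its edge dipped about 2 mm under roughly 3.5 N, where lids 1 to 3 gave nothing. I'll lift off and go to its middle.

```bash
python3 -m jog '[[1,0,0,0.3,0,0,0],[1,0.44,-0.3,0.3,0,0,0],[1,0.88,-0.59,0.3,0,0,0],[1,0.88,-0.59,0.2,0,0,0],[1,0.88,-0.59,0.2,0,0,0]]'
python3 -m jog '[[1,0,0,-0.04,0,0,0],[1,0,0,-0.08,0,0,0],[1,0,0,-0.12,0,0,0],[1,0,0,-0.12,0,0,0]]' | grep -E 'ee|force'
python3 -m jog '[[1,0,0,-0.04,0,0,0],[1,0,0,-0.04,0,0,0]]' | grep -E 'ee|force'
python3 -m jog '[[1,0,0,-0.04,0,0,0],[1,0,0,-0.04,0,0,0]]' | grep -E 'ee|force'
```

```text
time: 13.7
ee_pos: [0.4019, -0.3465, 0.0837]
tcp_rot: [-90.0, 0.0, -33.3]
wrist_force: [-0.4, 0.2, 0.1]
opening: -0.0002
ee_pos: [0.4019, -0.3466, 0.0821]
wrist_force: [-1.6, 1.6, 6.1]
ee_pos: [0.4019, -0.3466, 0.0813]
wrist_force: [-2.0, 2.1, 7.1]
ee_pos: [0.4019, -0.3466, 0.0804]
wrist_force: [-2.3, 2.4, 8.5]
```

```bash
python3 -m jog '[[1,0,0,-0.04,0,0,0],[1,0,0,-0.04,0,0,0]]' | grep -E 'ee|force'
python3 -m jog '[[1,0,0,-0.04,0,0,0],[1,0,0,-0.04,0,0,0]]' | grep -E 'ee|force'
python3 -m jog '[[1,0,0,-0.04,0,0,0],[1,0,0,-0.04,0,0,0]]' | grep -E 'ee|force'
```

```text
ee_pos: [0.4019, -0.3466, 0.0794]
wrist_force: [-3.0, 2.6, 9.1]
ee_pos: [0.4019, -0.3466, 0.0784]
wrist_force: [-2.4, 1.9, 8.9]
ee_pos: [0.4019, -0.3466, 0.0774]
wrist_force: [-1.9, 2.4, 8.9]
```

```bash
python3 -m jog '[[1,0,0,-0.04,0,0,0],[1,0,0,-0.04,0,0,0]]' | grep -E 'ee|force'
python3 -m jog '[[1,0,0,-0.04,0,0,0],[1,0,0,-0.04,0,0,0]]' | grep -E 'ee|force'
```

```text
ee_pos: [0.4019, -0.3466, 0.0767]
wrist_force: [-3.4, 3.7, 11.2]
ee_pos: [0.4019, -0.3466, 0.0766]
wrist_force: [-5.2, 5.3, 17.7]
```

```bash
python3 - <<'E'
from h import *
s,d=bot.camera('side');c,_=bot.camera('scene')
a=cv2.resize(s[150:270,190:320],(400,369),interpolation=cv2.INTER_CUBIC);b=cv2.resize(c[130:250,200:330],(400,369),interpolation=cv2.INTER_CUBIC)
cv2.imwrite('pics/d.png',np.hstack([a,b])[...,::-1])
E
```

```text
(no output)
```

View pics/d.png

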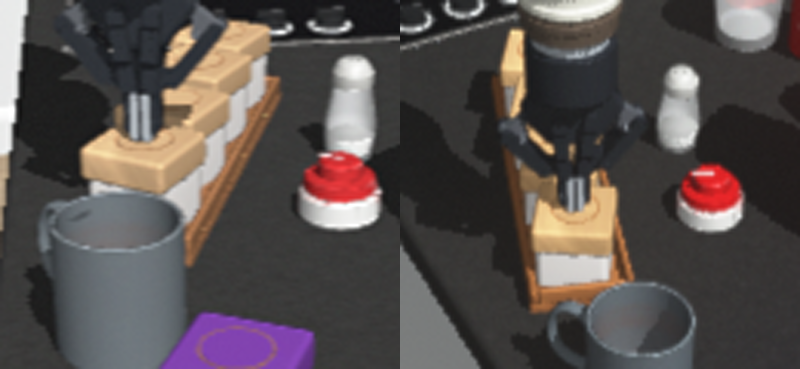

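The fingertips stand inside the ring of lid 4, at (140,140) in the left crop and (575,205) in the right. The lid sank and hit a hard stop at z 0.0766. I'll press slightly harder, then lift and test the near edge again.

```bash
python3 -m jog '[[1,0,0,-0.02,0,0,0],[1,0,0,-0.02,0,0,0]]' | grep -E 'ee|force'
python3 -m jog '[[1,0,0,0.4,0,0,0],[1,-0.44,0.3,0.4,0,0,0],[1,-0.88,0.59,0.4,0,0,0],[1,-0.88,0.59,0.2,0,0,0],[1,-0.88,0.59,0.17,0,0,0]]'
python3 -m jog '[[1,0,0,-0.03,0,0,0],[1,0,0,-0.06,0,0,0],[1,0,0,-0.06,0,0,0]]' | grep -E 'ee|force'
```

```text
ee_pos: [0.402, -0.3466, 0.0765]
wrist_force: [-7.5, 5.5, 21.2]
time: 16.3
ee_pos: [0.3799, -0.3319, 0.0774]
tcp_rot: [-90.0, 0.0, -33.3]
wrist_force: [0.4, -0.5, 0.6]
opening: 0.0002
ee_pos: [0.3802, -0.332, 0.0766]
wrist_force: [-1.3, 1.5, 4.8]
```

The near edge is now rigid at the same height as the middle. I'll retreat and check.

```bash
python3 -m jog '[[1,0,0,1,0,0,0],[1,0,0,2.5,0,0,0],[1,-0.5,0.5,4.3,0,0,0],[1,-1.5,1.5,5.5,0,0,0],[1,-3,3,6,0,0,0]]'
python3 -m jog '[[1,-1,1,0,0,0,0],[1,-1,1,0,0,0,0]]'
python3 - <<'E'
from h import *
s,d=bot.camera('side');W=world('side',d);c,_=bot.camera('scene')
hsv=cv2.cvtColor(s,cv2.COLOR_RGB2HSV)
f=np.load('/tmp/side.npz')
for nm,D in(('before',f['d']),('after',d)):
    w=world('side',D)
    for q in((.538,-.1434),(.4927,-.211),(.4474,-.2787),(.402,-.3465)):
        t=w[(np.linalg.norm(w[...,:2]-q,axis=2)<.028)&(w[...,2]>.06)]
        co=np.linalg.lstsq(np.c_[t[:,:2]-q,np.ones(len(t))],t[:,2],rcond=None)[0];print(nm,len(t),co.round(4))
a=cv2.resize(s[150:270,190:320],(400,369));b=cv2.resize(c[130:250,200:330],(400,369))
cv2.imwrite('pics/e.png',np.hstack([a,b])[...,::-1])
E
```

```text
time: 17.1
ee_pos: [0.3086, -0.2604, 0.2279]
tcp_rot: [-90.0, -0.2, -33.3]
wrist_force: [-0.2, 0.2, 1.1]
opening: 0.0001
time: 17.3
ee_pos: [0.2815, -0.2333, 0.2269]
tcp_rot: [-90.0, -0.1, -33.3]
wrist_force: [0.5, -0.1, 0.1]
opening: 0.0001
before 101 [-0.0061  0.0008  0.0813]
before 125 [-0.0041  0.      0.0819]
before 148 [-0.0007  0.0011  0.0787]
before 190 [-0.0013  0.0014  0.0835]
after 99 [-0.0055 -0.0045  0.0815]
after 124 [0.0024 0.0018 0.0822]
after 154 [-0.0004 -0.0072  0.0785]
after 191 [0.002  0.0066 0.0783]
```

View pics/e.png

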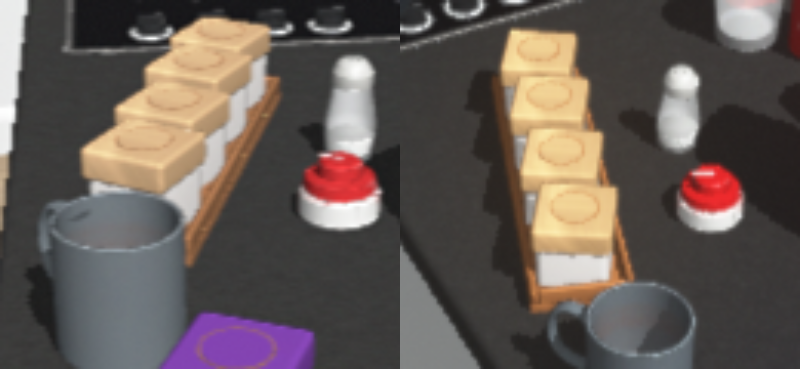

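Lid 4 dropped 5.2 mm, from 0.0835 to 0.0783, and is level; the other lids and objects are unchanged and the robot is clear.

```bash
python3 -c "
from workcell import bot
print(bot.job_done())"
```

```text
the job is handed in; nothing more can be done
None
```

The loose lid was the fourth one (rightmost, nearest the mug). It is now pressed home and level, and I handed the job in at about 17 s of the 46 s allowed.

- **Finding it:** I pressed the near edges in the order 3, 2, 1, 4. Lids 3, 2 and 1 gave nothing under 6 to 9 N. Lid 4 dipped about 2 mm under roughly 3.5 N.
- **Seating it:** Pressed on its middle, lid 4 slid down at about 9 N to a hard stop, and I held it there at 21 N.
- **Checks:** A second press on lid 4's near edge met no give at 4.8 N. The side camera shows it 5.2 mm lower and level to within its noise. The last pictures show the other lids, mug, salt shaker, timer and purple look-alike where they stood, with the robot clear.
- **Disagreements:**
  - The lid slid at less force than the stated 11 N grip.
  - The edge press first met it about 1.5 mm lower than the middle press did.
  - The camera heights read about 1 to 2 mm above the touched heights, which is within calibration.

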